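Put the microscope lenses back in their seats

TASK

Put away the four microscope lenses standing about the probe-station bench: stand each one upright in the round black lens seat of its own size, the narrowest lens in the narrowest seat and so on up to the widest lens in the widest seat. Set each down on the floor of its seat without dropping it, and do not shift the micropositioner or the sample dish.

Things in the scene. Friction and masses are not known exactly. Their poses are not given: they have to be found in the camera images.
- lens_a_center (a point): The narrowest of the four microscope lenses: a plain upright cylinder 24 mm in diameter and 62 mm tall, steel foot, white ring, black knurled middle, steel top with a glass disc; about 70 g, loose, standing on the table. The point is its centre, half-way up; z is its axis, pointing up.
- lens_b_center (a point): The second narrowest of the four microscope lenses: a plain upright cylinder 36 mm in diameter and 60 mm tall, steel foot, white ring, black knurled middle, steel top with a glass disc; about 130 g, loose, standing on the table. The point is its centre, half-way up; z is its axis, pointing up.
- lens_c_center (a point): The second widest of the four microscope lenses: a plain upright cylinder 48 mm in diameter and 58 mm tall, steel foot, white ring, black knurled middle, steel top with a glass disc; about 200 g, loose, standing on the table. The point is its centre, half-way up; z is its axis, pointing up.
- lens_d_center (a point): The widest of the four microscope lenses: a plain upright cylinder 62 mm in diameter and 56 mm tall, steel foot, white ring, black knurled middle, steel top with a glass disc; about 280 g, loose, standing on the table. The point is its centre, half-way up; z is its axis, pointing up.
- seat_a: The narrowest of the four lens seats: a low round black plastic cup fixed to the table, outside 48 mm and bore 40 mm in diameter, rim 8 mm above the table, grey inner floor 3 mm above the table. Origin: centre of its underside, on the table; z up. The 24 mm lens stands in it with 8 mm of play all round.
- seat_b: The second narrowest of the four lens seats: a low round black plastic cup fixed to the table, outside 60 mm and bore 52 mm in diameter, rim 8 mm above the table, grey inner floor 3 mm above the table. Origin: centre of its underside, on the table; z up. The 36 mm lens stands in it with 8 mm of play all round.
- seat_c: The second widest of the four lens seats: a low round black plastic cup fixed to the table, outside 72 mm and bore 64 mm in diameter, rim 8 mm above the table, grey inner floor 3 mm above the table. Origin: centre of its underside, on the table; z up. The 48 mm lens stands in it with 8 mm of play all round.
- seat_d: The widest of the four lens seats: a low round black plastic cup fixed to the table, outside 86 mm and bore 78 mm in diameter, rim 8 mm above the table, grey inner floor 3 mm above the table. Origin: centre of its underside, on the table; z up. The 62 mm lens stands in it with 8 mm of play all round.
- micropositioner: A black probe micropositioner on a steel base plate (70 x 50 mm, 59 mm tall, steel knobs, 0.5 kg), loose; not to be moved. Origin: centre of its underside on the table; x along its length.
- dish: A clear round sample dish, 84 mm in diameter and 12 mm high, with a small dark chip in it, loose; not to be moved. Origin: centre of its underside on the table.

How it is judged:
At the end, for the whole second after the job is handed in: Each lens stands upright (within 0.08 rad) on the floor of the seat of its own size, its axis within 10 mm of the seat's centre and its centre within about 3 mm of the height it has when standing on the seat's floor, at rest and released (horizontal distance between lens_a_center and seat_a below 0.01 m and z of lens_a_center in the frame of seat_a between 0.031 and 0.0365 m and angle between each of lens_a_center, lens_b_center, lens_c_center, lens_d_center's own z axis and vertical below 0.08 rad and linear speed of each of lens_a, lens_b, lens_c, lens_d below 0.02 m/s and contact force between the fingers and lens_a below 0.05 N and horizontal distance between lens_b_center and seat_b below 0.01 m and z of lens_b_center in the frame of seat_b between 0.03 and 0.0355 m and contact force between the fingers and lens_b below 0.05 N and horizontal distance between lens_c_center and seat_c below 0.01 m and z of lens_c_center in the frame of seat_c between 0.029 and 0.0345 m and contact force between the fingers and lens_c below 0.05 N and horizontal distance between lens_d_center and seat_d below 0.01 m and z of lens_d_center in the frame of seat_d between 0.028 and 0.0335 m and contact force between the fingers and lens_d below 0.05 N); the robot touches nothing.
It fails at once if a lens is dropped or thrown: faster than 0.5 m/s while the fingers do not touch it (a fall of about 13 mm) ((linear speed of lens_a above 0.5 m/s and contact force between the fingers and lens_a below 0.02 N) or (linear speed of lens_b above 0.5 m/s and contact force between the fingers and lens_b below 0.02 N) or (linear speed of lens_c above 0.5 m/s and contact force between the fingers and lens_c below 0.02 N) or (linear speed of lens_d above 0.5 m/s and contact force between the fingers and lens_d below 0.02 N)).
It fails at once if the micropositioner is shifted by more than 20 mm (distance of micropositioner from where it was at the start of the episode above 0.02 m).
It fails at once if the sample dish is shifted by more than 20 mm (distance of dish from where it was at the start of the episode above 0.02 m).
It also fails if it takes over 112 s, if anything falls off the work surface, if the arm or the gripper's body presses on something with over 40 N, if the wrist force passes 120 N, or if a joint passes its speed limit or range.

ROBOT

A 7-joint arm with a two-finger parallel gripper is mounted at the origin on the work surface. World frame = base frame: x ahead of the robot, y to its left, z up, the work surface at z = 0. Lengths are in m, angles in rad, forces in N, time in s.
With the tool pointing down it reaches from about 0.375 to 0.925 m from the base axis. Payload 3.1 kg.
Tool frame: the origin (TCP) lies between the finger pads; the fingertips stand 19 mm ahead of it and the grasp point (between the pads) is the TCP; z points along the fingers, y is the line along which they close (so a half turn about z gives the same grasp; the last joint's range is limited). The gripper opens to 85 mm and grips with 20 to 120 N. Pads are 22 mm wide; open, the fingers measure 114 mm over their backs; the gripper's body (76 mm by 85 mm) begins 54 mm behind the grasp point. The pads swing forward as they close: fully open they stand 13 mm farther back than shut.
Start: joints at [1.044, 0.383, 0.044, 1.598, -0.018, 1.161, -0.05], TCP at [0.27, -0.591, 0.219] pointing down, gripper open.
Joint ranges: [-2.61, 2.61], [-0.41, 2.15], [-1.48, 1.57], [0, 2.5], [-1.57, 4.71], [0.05, 1.97], [-2.85, 2.85]. Speed limits (rad/s): [2.79, 2.79, 3.14, 3.14, 3.14, 3.14, 3.14].

INTERFACE

Orientations are given as a unit quaternion [x, y, z, w].
In Python, from bench import move_ptp, movel, move_j, move_gripper, pause, inverse_kinematics, read_camera, camera_params, MotionError, sign_off, look_for, tip_of, read_time_s, read_qpos, read_joint_vel, read_effort, read_eef_pos, read_tcp_rot, read_ft_force, read_ft_torque, read_finger_gap, read_grasp_force gives the robot as it stands. Calls block until the motion is done:
- move_ptp(position, orientation): joint-space move of the TCP to a pose.
- movel(position, orientation=None, speed=0.15): straight line of the TCP; orientation=None keeps the orientation; speed is the mean speed in m/s.
- move_j(angles): joint-space move.
- move_gripper(opening, effort=None): finger opening in m; effort is the grip in N (None keeps the last); returns when the fingers have stopped.
- pause(seconds).
- inverse_kinematics(position, orientation): joint angles nearest the present ones, or None.
- read_camera(name): name is "side" or "top" or "wrist"; returns the picture (420x560x3 uint8, red, green, blue); there is no depth.
- camera_params(name): a dict with "K" (3x3 intrinsics, pixels), "camera_from_world" (4x4, takes a point from world to camera coordinates). Camera axes: x right, y down, z forward; pixel columns grow to the right and rows downward; lengths in m; the calibration is good to about 2 mm. A picture is of the moment at which its call begins: read the wrist's pose just before it. camera_params takes no time and is no camera call; for the wrist camera it gives the pose at the moment of the call.
A pose or a line that the arm cannot do raises MotionError and nothing moves.
- sign_off(): hands the job in; it is judged then, once.
Trained networks look in the newest picture that a camera, given by its name, has taken for a name from the list of things; names that differ only in an ending like _2 or _b are one class to them, and where a whole thing is asked for, a point or a joint stands for the part that bears it (a point fixed in the world has none). Each returns a list of dicts, best first, with "confidence" (0 to 1); they miss things now and then, are a little off and sometimes report something else, mostly with a low value. They report only what shows in the picture. A call takes as long as a camera call.
- look_for(camera, name): "at" ([column, row] in pixels, amid what is visible of it).
- tip_of(camera, name): "at" ([column, row] in pixels: a listed point, or the origin of a listed thing).
Readings, each from a call of its own:
- read_time_s(): time.
- read_qpos(): joint angles.
- read_joint_vel(): joint speeds.
- read_effort(): joint torques, N m.
- read_eef_pos(): TCP position.
- read_tcp_rot(): TCP orientation.
- read_ft_force(): force on the tool from outside, world axes, zero at the start.
- read_ft_torque(): the same for the moment, N m.
- read_finger_gap(): finger opening in m.
- read_grasp_force(): force on a finger pad.
Only numpy, scipy, OpenCV 4.12 (cv2) and the standard library are available. Lean on these libraries where they do the work, as an engineer would, in place of code of your own. Each camera call takes 0.05 s, during which the arm holds its last target. There are 200 camera calls.

## Working session

There is one attempt and no reset: what is moved stays moved. The work goes in short steps, each a Python script; the robot and the scene stay as the last script left them, time stands still between calls to the robot, and variables do not carry over. Pictures are saved under pics/ and viewed, at most 14 in all, crops included, and the job is handed in when it is done.

```bash
mkdir -p pics
python3 - <<'E'
from bench import *
import cv2
for c in ("top","side"):
    im=read_camera(c); cv2.imwrite(f"pics/{c}0.png",im[:,:,::-1])
    p=camera_params(c); print(c,p["K"],p["camera_from_world"])
    for n in ("lens_a_center","seat_a","micropositioner","dish"):
        for f in (look_for,tip_of):
            print(n,f.__name__,[( [round(v) for v in d["at"]],round(d["confidence"],2)) for d in f(c,n)])
print(read_time_s(),read_tcp_rot())
E
```

```text
top [[461.09906899   0.         280.13950645]
 [  0.         461.09906899 213.10577637]
 [  0.           0.           1.        ]] [[ 1.65888764e-02 -9.99857541e-01  3.11563063e-03 -2.68972037e-02]
 [-9.93492321e-01 -1.68342896e-02 -1.12648188e-01  5.09523260e-01]
 [ 1.12684590e-01 -1.22664825e-03 -9.93630051e-01  1.24652484e+00]
 [ 0.00000000e+00  0.00000000e+00  0.00000000e+00  1.00000000e+00]]
lens_a_center call []
lens_a_center call [([170, 261], 0.58)]
seat_a call [([338, 226], 0.96), ([278, 215], 0.65), ([243, 168], 0.62), ([211, 222], 0.5), ([367, 269], 0.5)]
seat_a call [([242, 168], 0.97), ([278, 218], 0.53), ([210, 221], 0.46)]
micropositioner call [([366, 267], 0.95)]
micropositioner call [([368, 266], 0.98), ([170, 261], 0.39), ([128, 213], 0.39)]
dish call []
dish call [([361, 172], 0.81)]
side [[425.41573812   0.         284.37635461]
 [  0.         425.41573812 214.9262855 ]
 [  0.           0.           1.        ]] [[-0.95791625 -0.28642565  0.01888914  0.49393738]
 [-0.15803271  0.47129858 -0.86770001  0.14949969]
 [ 0.23962911 -0.83416905 -0.49672919  0.8413234 ]
 [ 0.          0.          0.          1.        ]]
lens_a_center call [([318, 340], 0.89)]
lens_a_center call [([318, 343], 0.96)]
seat_a call [([313, 212], 0.95), ([290, 242], 0.89), ([271, 294], 0.63), ([219, 255], 0.6), ([241, 204], 0.24)]
seat_a call [([292, 247], 0.91), ([270, 293], 0.84), ([219, 257], 0.8), ([316, 214], 0.75)]
micropositioner call [([362, 196], 0.92)]
micropositioner call [([363, 200], 0.81)]
dish call [([270, 187], 0.82)]
dish call [([266, 188], 0.59)]
0.9 [ 9.77093054e-01  2.12812506e-01  2.03791697e-05 -2.94853563e-06]
```

View pics/top0.png

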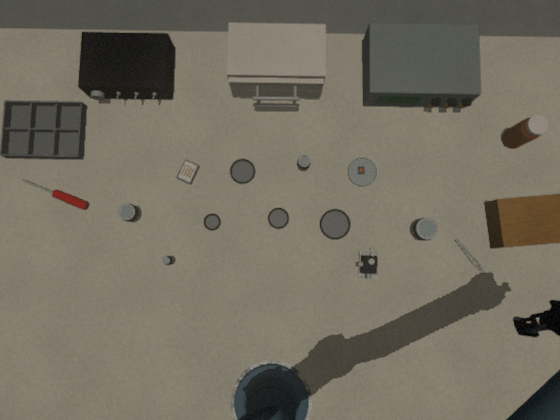

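View pics/side0.png

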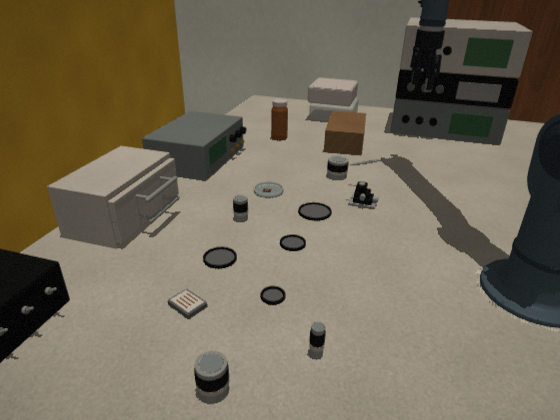

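The top view shows seats a (212,222), b (278,218), c (242,171) and d (335,224). The lens tops are a (168,260), b (304,162), c (128,212) and d (425,229). The side view agrees on the sizes. Next I'll refine these numerically and hover over lens d for a wrist view.

```bash
cat > h.py <<'E'
from bench import *
import numpy as np, cv2
from scipy.spatial.transform import Rotation as R
H=dict(a=.062,b=.060,c=.058,d=.056); D=dict(a=.024,b=.036,c=.048,d=.062)
def ray(p,uv,z):
    T=p["camera_from_world"]; r=T[:3,:3].T; o=-r@T[:3,3]
    d=r@np.linalg.inv(p["K"])@[uv[0],uv[1],1]
    return (o+d*(z-o[2])/d[2])[:2]
def proj(p,X):
    c=p["K"]@(p["camera_from_world"]@np.append(X,1))[:3]; return c[:2]/c[2]
def quat(yaw): return (R.from_euler('z',yaw)*R.from_quat([1,0,0,0])).as_quat()
def best(pos,yaws=np.linspace(-np.pi,np.pi,24,endpoint=False)):
    "orientation whose IK stays nearest to the present joints, last joint near 0"
    q0=np.array(read_qpos()); c=[]
    for y in yaws:
        q=inverse_kinematics(list(pos),list(quat(y)))
        if q is not None:
            q=np.array(q); c.append((abs(q-q0).max()+.3*abs(q[6]),y))
    return min(c)[1]
E
python3 - <<'E'
from h import *
im=cv2.imread("pics/top0.png"); p=camera_params("top"); s=camera_params("side")
g=cv2.cvtColor(im,cv2.COLOR_BGR2GRAY)
S=dict(a=(212,222),b=(278,218),c=(242,171),d=(335,224)); L=dict(a=(168,260),b=(304,161),c=(128,211),d=(425,228))
Ss=dict(a=(273,295),b=(293,243),c=(220,257),d=(315,211))
for k in S:
    u,v=S[k]; m=np.zeros_like(g); cv2.circle(m,(u,v),26,255,-1)
    w=cv2.bitwise_and((g<105).astype(np.uint8)*255,m)
    c=max(cv2.findContours(w,cv2.RETR_EXTERNAL,cv2.CHAIN_APPROX_NONE)[0],key=cv2.contourArea)
    e=cv2.fitEllipse(c); xy=ray(p,e[0],.006)
    print(k,"seat",xy.round(4),"size",np.round(np.array(e[1])*np.linalg.norm(p["camera_from_world"][:3,:3].T@p["camera_from_world"][:3,3])/461,3),"side",ray(s,Ss[k],.008).round(4),"lens",ray(p,L[k],H[k]).round(3))
x,y=ray(p,L['d'],H['d']); pos=[x,y,.25]; yw=best(pos); move_ptp(pos,list(quat(yw)))
cv2.imwrite("pics/w0.png",read_camera("wrist")[:,:,::-1]); P=camera_params("wrist")
print(yw,read_time_s(),read_eef_pos(),proj(P,[x,y,.056]),proj(P,[x,y,0]))
for f in (look_for,tip_of): print(f("wrist","lens_d_center"))
print(tip_of("wrist","seat_d"))
E
```

```text
a seat [0.4855 0.1731] size [0.049 0.05 ] side [0.4842 0.1805] lens [0.376 0.278]
b seat [ 0.499  -0.0127] size [0.06  0.061] side [ 0.4961 -0.002 ] lens [ 0.651 -0.081]
c seat [0.6313 0.0915] size [0.072 0.074] side [0.6294 0.0987] lens [0.505 0.393]
d seat [ 0.4844 -0.1723] size [0.088 0.089] side [ 0.4825 -0.162 ] lens [ 0.473 -0.41 ]
1.0471975511965974 2.0083 [ 0.46997474 -0.41323689  0.24946993] [282.66082225 162.07925321] [282.54861755 151.31891906]
[{'at': [283.5, 162.7], 'confidence': 0.69}]
[{'at': [286.8, 160.8], 'confidence': 0.67}]
[]
```

View pics/w0.png

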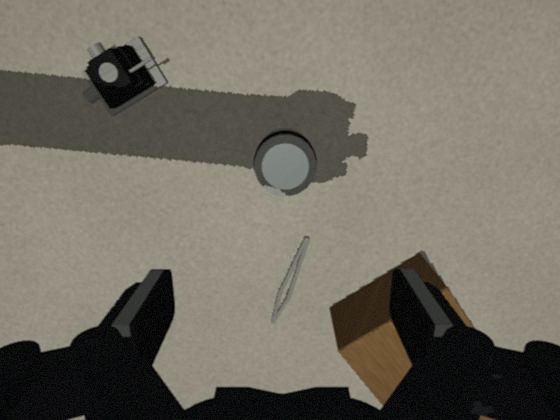

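The wrist view has lens d's top centred at about (285,165), 3 px from the prediction, so the top-camera estimate is good. The micropositioner is far off at (125,75). Now I'll measure the seats with the wrist camera, because the side and top views disagree in y.

```bash
cat >> h.py <<'E'
S0=dict(a=(.4855,.1731),b=(.499,-.0127),c=(.6313,.0915),d=(.4844,-.1723))
def seats(P,g):
    out={}
    for k,xy in S0.items():
        u=proj(P,[*xy,.008]); 
        if not(30<u[0]<530 and 30<u[1]<390): continue
        r=np.linalg.norm(proj(P,[xy[0]+(D[k]+.024)/2,xy[1],.008])-u)
        m=np.zeros_like(g); cv2.circle(m,tuple(int(round(v)) for v in u),int(r*1.35+6),255,-1)
        w=cv2.bitwise_and((g<70).astype(np.uint8)*255,m)
        cs=cv2.findContours(w,cv2.RETR_EXTERNAL,cv2.CHAIN_APPROX_NONE)[0]
        if not cs: continue
        c=max(cs,key=cv2.contourArea)
        if len(c)<10: continue
        e=cv2.fitEllipse(c); out[k]=(ray(P,e[0],.006),np.array(e[1])/2/r)
    return out
E
python3 - <<'E'
from h import *
for i,(x,y) in enumerate([(.45,-.06),(.47,.08)]):
    pos=[x,y,.36]; yw=best(pos); move_ptp(pos,list(quat(yw))); pause(.4)
    P=camera_params("wrist"); im=read_camera("wrist"); cv2.imwrite(f"pics/s{i}.png",im[:,:,::-1])
    print(yw,read_time_s(),read_eef_pos()-np.array(pos))
    for k,v in seats(P,cv2.cvtColor(im,cv2.COLOR_RGB2GRAY)).items(): print(k,v[0].round(4),v[1].round(2))
    for d in tip_of("wrist","seat_a"): print(np.round(d["at"]),ray(P,d["at"],0).round(3),round(d["confidence"],2))
    for d in tip_of("wrist","lens_b_center"): print("lens",np.round(d["at"]),ray(P,d["at"],.03).round(3),round(d["confidence"],2))
E
```

```text
1.5707963267948966 3.9833 [ 4.52464277e-05 -1.96608800e-04 -1.45799092e-04]
b [ 0.4995 -0.0119] [0.95 1.01]
d [ 0.4853 -0.1697] [0.92 0.96]
[428.  11.] [0.633 0.099] 0.95
[318. 106.] [ 0.499 -0.014] 0.66
[308. 218.] [ 0.489 -0.175] 0.63
lens [439. 156.] [ 0.656 -0.077] 0.8
1.8325957145940457 5.1583 [ 5.06679442e-05 -6.77954485e-04  4.65250157e-07]
a [0.4865 0.1751] [0.94 1.01]
b [ 0.4995 -0.0105] [0.92 0.95]
c [0.6319 0.0937] [0.95 1.03]
d [ 0.4851 -0.1692] [0.87 0.97]
[313.  73.] [0.487 0.174] 0.91
[286. 206.] [ 0.5   -0.011] 0.91
[397. 157.] [0.631 0.098] 0.63
[255. 299.] [ 0.493 -0.174] 0.58
lens [374. 281.] [ 0.653 -0.08 ] 0.71
```

View pics/s0.png

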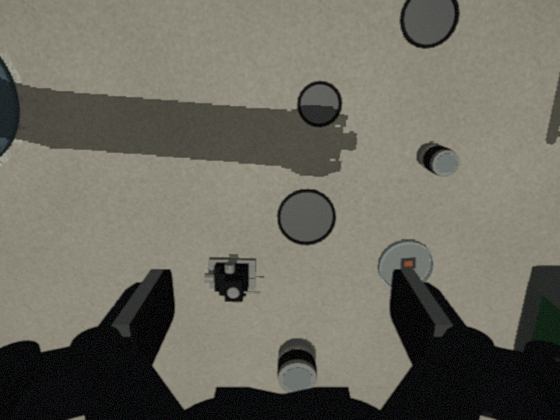

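The four seats are located and agree within about 3 mm. In this picture seat b is at (320,103), d at (306,217), c at (429,20) and lens b at (440,158). I'll do lens d first.

```bash
cat >> h.py <<'E'
S=dict(a=(.486,.1745),b=(.4993,-.0115),c=(.6316,.093),d=(.4849,-.1705))
L=dict(a=(.376,.278),b=(.651,-.081),c=(.505,.393),d=(.473,-.41))
def pick(k,save=None):
    xy=np.array(L[k]); h=[*xy,.2]; yw=best(h); q=list(quat(yw))
    move_ptp(h,q); move_gripper(min(.085,D[k]+.03)); pause(.2)
    P=camera_params("wrist"); im=read_camera("wrist")
    u=proj(P,[*xy,H[k]]); r=np.linalg.norm(proj(P,[xy[0]+D[k]/2,xy[1],H[k]])-u)
    g=cv2.GaussianBlur(cv2.cvtColor(im,cv2.COLOR_RGB2GRAY),(3,3),0)
    c=cv2.HoughCircles(g,cv2.HOUGH_GRADIENT_ALT,1.5,5,param1=100,param2=.5,minRadius=int(r*.6),maxRadius=int(r*1.15))
    c=[] if c is None else [x for x in c[0] if np.hypot(*(x[:2]-u))<.7*r+6]
    est=[ray(P,x[:2],H[k]) for x in c]; print("pred",u.round(1),"r",r.round(1),"hough",np.round(c,1),np.round(est,4))
    t=[ray(P,d["at"],H[k]/2) for d in tip_of("wrist",f"lens_{k}_center")]; t=[v for v in t if np.hypot(*(v-xy))<.02]
    print("net",np.round(t,4))
    if save: cv2.imwrite(save,im[:,:,::-1])
    return (est[0] if est else t[0] if t else xy),q
def grab(k,xy,q):
    z=.033 if k in'cd' else .036
    movel([*xy,.1],q,.25); movel([*xy,z],q,.12); move_gripper(0,40); print("gap",read_finger_gap(),"F",read_grasp_force(),read_eef_pos(),read_time_s())
    movel([*xy,.2],q,.2); return z
def place(k,z):
    s=S[k]; h=[*s,.2]; q=list(quat(best(h))); move_ptp(h,q); print("gap",read_finger_gap())
    movel([*s,.07],q,.2); movel([*s,z+.0045],q,.06); pause(.3); movel([*s,z+.0033],q,.02)
    print("ft",np.round(read_ft_force(),1)); move_gripper(min(.085,D[k]+.03)); pause(.2)
    movel([*s,.13],q,.15); print("t",read_time_s())
E
python3 - <<'E'
from h import *
xy,q=pick('d',"pics/d.png"); print(xy)
if np.hypot(*(xy-np.array(L['d'])))<.012: grab('d',xy,q)
E
```

```text
pred [281.4 180.4] r 37.9 hough [[283.5 184.5  37.1]
 [283.5 184.5  26.9]] [[ 0.4728 -0.4139]
 [ 0.4728 -0.4139]]
net [[ 0.4747 -0.4161]]
[ 0.47275434 -0.41392414]
gap 0.059418979977875604 F 42.13236093521118 [ 0.47360223 -0.41467371  0.03492636] 9.2583
```

Run:
```python
from h import *
print(read_finger_gap(),read_grasp_force(),np.round(read_eef_pos(),4),np.round(read_ft_force(),1))
place('d',.033)
P=camera_params("wrist"); im=read_camera("wrist"); cv2.imwrite("pics/d2.png",im[:,:,::-1])
print(proj(P,[*S['d'],.059]),np.round(read_eef_pos(),4))
```

```text
0.0594614062756808 43.59242498874664 [ 0.4715 -0.413   0.1979] [-0.   0.2 -3.5]
gap 0.05923515418280752
ft [-4.7  2.2 13. ]
t 14.6
[282.97368763 209.34579975] [ 0.4837 -0.1702  0.1288]
```

View pics/d2.png

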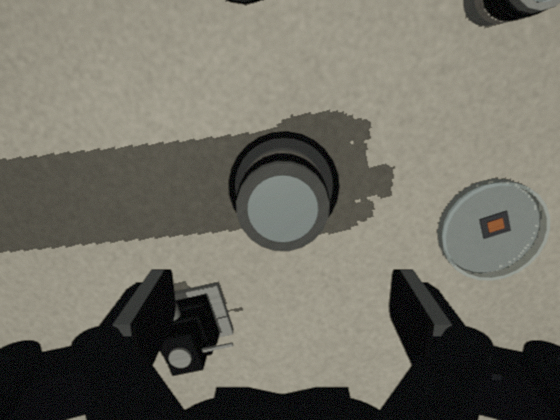

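Lens d stands in its seat: its top is at (283,207), 2 px from the ideal (283,209). Next is lens c.

Run:
```python
from h import *
for k in 'cba':
    print("==",k); xy,q=pick(k,f"pics/{k}.png"); print(xy)
    if np.hypot(*(xy-np.array(L[k])))>.012: print("STOP"); break
    z=grab(k,xy,q); g=read_finger_gap()
    if abs(g-D[k])>.006: print("GAP",g); break
    place(k,z)
    P=camera_params("wrist"); im=read_camera("wrist"); cv2.imwrite(f"pics/{k}2.png",im[:,:,::-1])
    print("top at ideal",proj(P,[*S[k],H[k]+.003]))
```

```text
== c
pred [282.1 180.4] r 28.0 hough [[289.5 177.   25.2]] [[0.5055 0.3997]]
net [[0.5036 0.3993]]
[0.50551201 0.39967897]
gap 0.046250586130107456 F 40.810638070106506 [0.50596194 0.40030242 0.0343596 ] 18.8833
gap 0.04598772939195533
ft [-6.3 -3.5 10.4]
t 24.5583
top at ideal [283.2898247  210.20929835]
== b
pred [281.6 182. ] r 22.0 hough [[285.  180.   19.1]] [[ 0.6533 -0.0787]]
net []
[ 0.65325153 -0.07865883]
gap 0.03369441924005321 F 39.66919541358948 [ 0.65408797 -0.07857637  0.0373723 ] 27.5917
gap 0.03399770480676669
ft [-6.1 -2.1 13.9]
t 32.625
top at ideal [283.14410005 211.19830836]
== a
pred [282.1 181.6] r 14.3 hough [[292.5 175.5  12.7]] [[0.3758 0.2878]]
net [[0.373  0.2867]]
[0.375784   0.28775594]
gap 0.022111177098581673 F 39.13470447063446 [0.37648599 0.28825472 0.03697739] 36.1
gap 0.022070126993242508
ft [-1.8 -1.1  6.9]
t 41.1
top at ideal [283.42471014 212.47230917]
```

Run:
```python
from h import *
ims=[]
for k in 'abc':
    im=cv2.imread(f"pics/{k}2.png"); ims.append(im[90:310,160:410])
cv2.imwrite("pics/m.png",np.hstack(ims))
h=[.3,-.3,.35]; move_ptp(h,list(quat(best(h)))); pause(.3)
for c in("top","side"):
    im=read_camera(c); p=camera_params(c)
    b=cv2.resize(im[140:290,170:370] if c=="top" else im[170:320,180:380],None,fx=4,fy=4,interpolation=cv2.INTER_CUBIC); cv2.imwrite(f"pics/{c}9.png",b[:,:,::-1])
```

```text
(no output)
```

View pics/m.png

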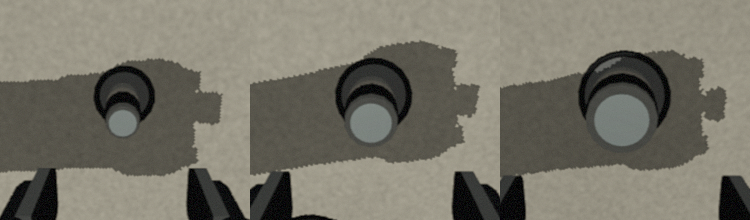

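View pics/side9.png

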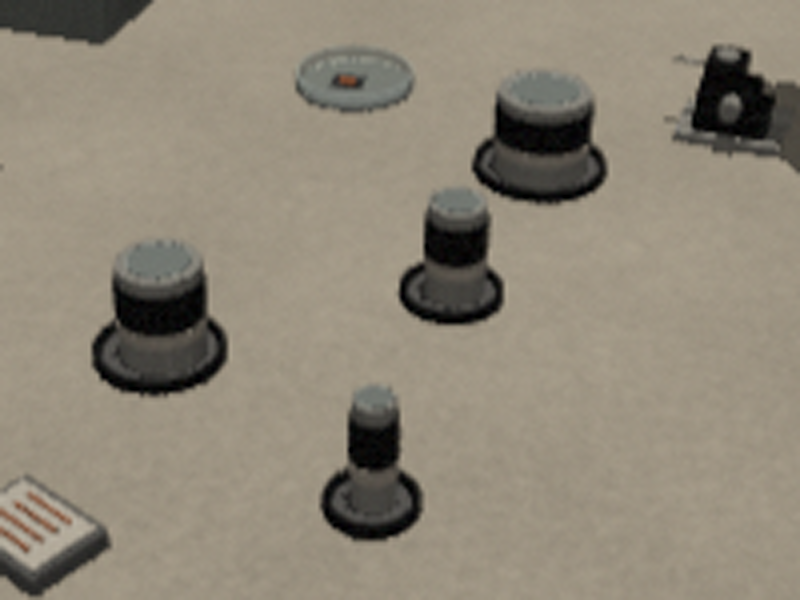

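View pics/top9.png

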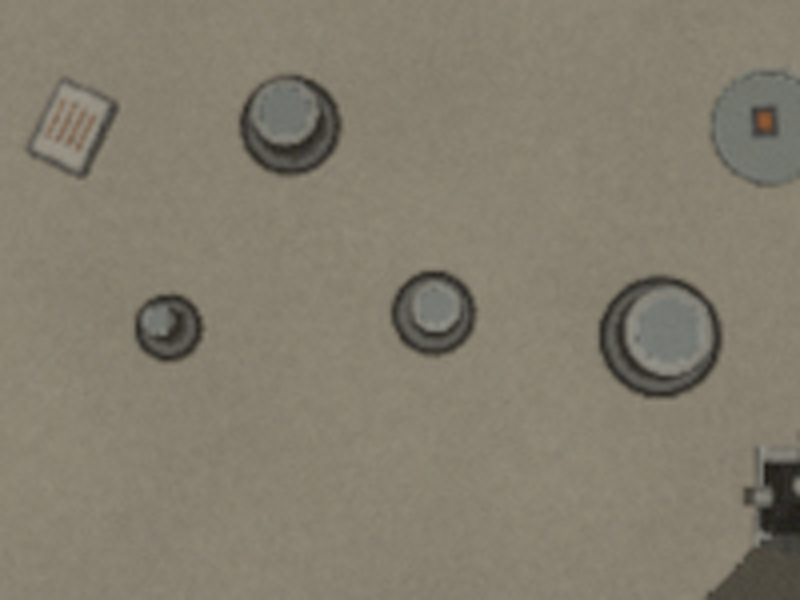

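All four lenses stand upright inside their own seats with a gap all round. In the side crop the lens axes are within 3 px of the seat centres (4x zoom, so about 2 mm), and the dish and micropositioner haven't moved. I'll hand it in.

```bash
python3 -c "
from bench import *
print(sign_off())"
```

```text
the job is handed in; nothing more can be done
None
```

All four lenses stand upright in the seats of their own size, the dish and micropositioner look undisturbed in the final pictures, and the job is handed in; the sign-off gave no verdict.

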